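# Zero the cell counter with its reset key pair

## Robot

A 7-joint arm with a two-finger parallel gripper is mounted at the origin on the work surface. World frame = base frame: x ahead of the robot, y to its left, z up, the work surface at z = 0. Lengths are in m, angles in rad, forces in N, time in s.
With the tool pointing down it reaches from about 0.4 to 0.875 m from the base axis. Payload 6.5 kg.
Tool frame: the origin (TCP) lies at the very end of the fingers, on their centre line; the grasp point (between the pads) lies 19 mm behind it; x points along the fingers, y is the direction in which the jaws open and shut, and the axes are right-handed (so a half turn about x gives the same grasp; the last joint's range is limited). The gripper opens to 85 mm and grips with 20 to 120 N. Pads are 22 mm wide; open, the fingers measure 114 mm over their backs; the gripper's body (76 mm by 85 mm) begins 54 mm behind the grasp point. The pads swing forward as they close: fully open they stand 13 mm farther back than shut.
Start: joints at [-1.328, 0.536, -0.004, 1.538, 0.003, 1.067, -0.071], TCP at [0.198, 0.619, 0.231] pointing down, gripper open.
Joint ranges: [-2.7, 2.7], [-0.37, 2.16], [-1.27, 1.26], [0.24, 2.4], [-1.31, 4.45], [0.19, 1.91], [-2.76, 2.76]. Speed limits (rad/s): [2.39, 2.39, 3.14, 3.14, 3.14, 3.14, 3.14].

## Interface

Orientations are given as a unit quaternion [w, x, y, z].
In Python, from rig import status, imaging, arm gives the robot as it stands.
- The arm moves only by the shell command python3 -m pendant 'ROWS' [FORCE]. ROWS is text: rows parted by semicolons, each of 5 numbers parted by spaces: the shift along the tool's x, y, z in mm, then the turn about the tool's x in degrees, then the gripper's target within -1 to 1 (shut at 1, half-way at 0, fully open at -1). In form: tx ty tz spin fingers; .... A call has 1 to 10 rows; each row shifts and turns the commanded pose from where the row before left it, along the tool's axes as they then stand; what a row does not reach is not made up. A row lasts 1/8 s, in which the tool goes at most 62.5 mm and 10.7 degrees, less where a joint would pass 70% of its speed; a pose out of reach is approached as far as the arm can. A call with a gripper value outside its range is refused whole. The fingers move at their own pace and stop on an object; FORCE is the grip in N (left out, the last holds). Time passes only in rows, so rows that do not move let the fingers close. It gives the time, the measured TCP pose, the force and the opening at its end, in the units of the state.
- status.read_state(): the state, without advancing time (a new reading comes with each control period).
- imaging.capture(name): name is "side" or "top" or "wrist"; returns a dict with "image" (420x560x3 uint8, blue, green, red), "depth" (420x560 float32, m along the optical axis (not along the pixel's ray), 0 where there is no reading), "vertical_fov" (degrees; the focal length in pixels is half the picture's height over the tangent of half this angle, whatever the lens; pixels are square), "cx", "cy" (the principal point, pixels), "k1" (the pictures are not rectified: a ray, as slopes to the right and down, at radius r is drawn at 1 + k1 r^2 times it, then the intrinsics apply), "rvec" (rotation vector, rad) and "tvec" (3), from world to camera coordinates, as OpenCV has them. Camera axes: x right, y down, z forward; pixel columns grow to the right and rows downward; lengths in m; the calibration is good to about 2 mm. A picture is of the moment at which its call begins.
- arm.sign_off(): hands the job in, once; it reports no verdict.
The state is a dict: "t": time; "joint_positions": joint angles; "qvel": joint speeds; "tau": joint torques, N m; "position": TCP position; "tcp_rot": TCP orientation; "ft_force": force on the tool from outside, world axes, zero at the start; "torque": the same for the moment, N m; "width": finger opening in m.
Only numpy, scipy, OpenCV 4.12 (cv2) and the standard library are available. Lean on these libraries where they do the work, as an engineer would, in place of code of your own. Each camera call takes 0.05 s, during which the arm holds its last target. There are 200 camera calls.

## Task

Zero the cell counter: press its two round reset keys down together, one fingertip on each, and hold both fully down until the dial needle has come home to the zero mark, then let both keys come up and move clear. Never press one reset key without the other, do not press the square count keys, and leave the counter and the things around it where they stand.

Things in the scene. Friction and masses are not known exactly. Their poses are not given: they have to be found in the camera images.
- counter: Bench-top cell counter: grey box 170 (its x, front to back) by 260 (its y) by 50 mm high, 1.6 kg, standing loose on rubber feet. Origin: centre of its underside, on the table; its front (-x) faces the robot at yaw 0, z up. On top: four square count keys in a row along the front, two round reset keys on a black plate behind them on the right half, a round dial 68 mm across on the left half at (30, 85) mm from the origin, under a clear window 61 mm above the table.
- reset_a_top (a point): Centre of the top face of the left round reset key (white, 24 mm diameter, top 16 mm above the box, 66 mm above the table) at (30, -10) mm in the counter's x, y. The point goes down with the key. The other reset key is 60 mm away along the counter's y: 36 mm clear between the two, nothing between them.
- reset_b_top (a point): Centre of the top face of the right round reset key, the same as the left one, at (30, -70) mm in the counter's x, y.
- reset_a (a joint): Travel of the left reset key, m: 0 up, 0.006 fully down. Spring return: 2.5 N to start it, 5 N fully down; behind that a hard stop. Once let go it takes up to about a second to rise fully.
- reset_b (a joint): Travel of the right reset key, the same.
- needle (a joint): Dial needle, rad: 0 is home on the long zero mark (pointing to the counter's +x, its back), larger is clockwise from above, up to 2.7. Starts somewhere above 0.9. A damped mechanism drives it home only while both reset keys are at least 5 mm down, in about 2 s; it then stays when the keys are released.
- count1 (a joint): Travel of square count key 1 counted from the left, m: 0 up, 0.004 down; 24 mm square, white, top 9 mm above the box, at (-50, 82.5) mm in the counter's x, y. Not to be pressed.
- count2 (a joint): Travel of square count key 2 counted from the left, m: 0 up, 0.004 down; 24 mm square, white, top 9 mm above the box, at (-50, 27.5) mm in the counter's x, y. Not to be pressed.
- count3 (a joint): Travel of square count key 3 counted from the left, m: 0 up, 0.004 down; 24 mm square, white, top 9 mm above the box, at (-50, -27.5) mm in the counter's x, y. Not to be pressed.
- count4 (a joint): Travel of square count key 4 counted from the left, m: 0 up, 0.004 down; 24 mm square, white, top 9 mm above the box, at (-50, -82.5) mm in the counter's x, y. Not to be pressed.
- jar: Specimen jar with red lid, 60 mm diameter, 70 mm high, loose, left of the counter; origin at the centre of its underside. Leave alone.
- rack: White wire tube rack 74 by 114 by 68 mm with four blue-capped tubes reaching 112 mm high, loose, right of the counter; origin at the centre of its underside. Leave alone.
- dish: Flat clear dish, 92 mm diameter, 15 mm high, loose, behind the counter; origin at the centre of its underside. Leave alone.
- marker: Marker pen, 130 mm long, 14 mm thick, lying behind the counter; origin under its barrel. Leave alone.

How it is judged:
By the outcome, as a careful person would: the job done as asked, in the order asked, and still so for the second after the job is handed in, with the robot touching nothing.
It also fails if it takes over 38 s, if anything falls off the work surface, if the arm or the gripper's body presses on something with over 40 N, if the wrist force passes 120 N, or if a joint passes its speed limit or range.

## Working session

There is one attempt and no reset: what is moved stays moved. The work goes in short steps, Python scripts to look and compute and a shell command to move; the robot and the scene stay as the last step left them, time stands still between calls to the robot, and variables do not carry over. Pictures are saved under pics/ and viewed, about 8 in all and at most 12, crops included, and the job is handed in when it is done.

```bash
mkdir -p pics; ls; python3 - <<'E'
from rig import status, imaging
import cv2
s=status.read_state();print(s)
for n in("top","side"):
    c=imaging.capture(n);cv2.imwrite(f"pics/{n}0.png",c["image"]);print(n,{k:v for k,v in c.items() if k not in("image","depth")})
E
```

```text
pics
{'t': 0.0, 'joint_positions': array([-1.32822814,  0.53723424, -0.00442081,  1.53887474,  0.00260942,
        1.06733246, -0.0712025 ]), 'qvel': array([-2.82012634e-03,  1.70916737e-03, -8.15223563e-04,  1.36941297e-03,
       -8.77736918e-04, -6.43090432e-04, -7.92251198e-05]), 'tau': array([ 2.27520472e-04, -5.83402705e+01,  1.04839023e+00, -2.59108901e+01,
        1.22037533e-02,  9.48899280e-03,  3.79173812e-06]), 'position': array([0.19735921, 0.61862863, 0.23036855]), 'tcp_rot': array([ 0.6986529 ,  0.10806237,  0.6987464 , -0.10936234]), 'ft_force': array([-0.52022484, -0.37321525, -0.38452622]), 'torque': array([-0.0106302 , -0.01591688, -0.00050559]), 'width': 0.0853512981902452}
top {'vertical_fov': 46.27433880884908, 'cx': 276.0872925505264, 'cy': 207.37726900587546, 'k1': 0.012396617786442325, 'rvec': array([ 2.16574822, -2.12103334,  0.13468654]), 'tvec': array([0.05365962, 0.59861723, 1.07907374])}
side {'vertical_fov': 46.05183788629754, 'cx': 277.66752311745495, 'cy': 202.33175586470261, 'k1': -0.03576608436882632, 'rvec': array([ 0.29524232, -2.83941707,  1.14977407]), 'tvec': array([0.59856408, 0.09123508, 1.18417459])}
```

View pics/top0.png

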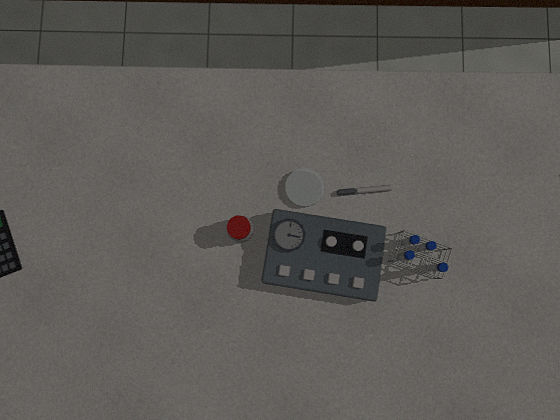

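View pics/side0.png

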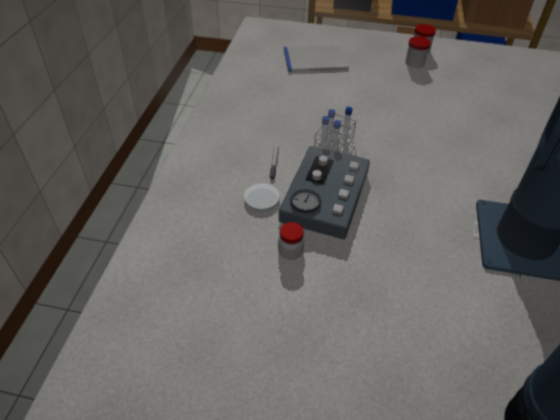

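The top view shows the reset keys at about (331,242) and (358,245), the count keys along (284,271) to (358,283), the dial at (290,235), the jar at (239,228) and the rack at about (425,255). The side view shows the same layout, with the reset keys at about (317,175) and (323,160).

```bash
cat > h.py <<'E'
import cv2,numpy as np
from scipy.spatial.transform import Rotation as R
def ray(c,uv):
    f=c["image"].shape[0]/2/np.tan(np.radians(c["vertical_fov"]/2))
    d=(np.array(uv,float)-[c["cx"],c["cy"]])/f
    s=d.copy()
    for _ in range(20): s=d/(1+c["k1"]*(s@s))
    M=cv2.Rodrigues(c["rvec"])[0]
    return -M.T@c["tvec"], M.T@np.array([*s,1])
def onz(c,uv,z):
    o,d=ray(c,uv); return o+d*(z-o[2])/d[2]
def blobs(c,roi,th,amin,amax):
    x0,y0,x1,y1=roi; im=c["image"][y0:y1,x0:x1].astype(int)
    m=((im.min(2)>th)&(np.ptp(im,axis=2)<40)).astype(np.uint8)
    n,_,st,ce=cv2.connectedComponentsWithStats(m,connectivity=4)
    return [(ce[i]+[x0,y0],st[i,4]) for i in range(1,n) if amin<=st[i,4]<=amax]
E
python3 - <<'E'
from h import *
from rig import imaging
c=imaging.capture("top")
for z,roi,nm in((.066,(322,231,368,257),'reset'),(.059,(272,260,372,296),'count')):
    for p,a in blobs(c,roi,110,25,200): print(nm,p.round(1),a,onz(c,p,z).round(4))
s=imaging.capture("side")
for p,a in blobs(s,(305,150,362,218),110,12,300): print('side',p.round(1),a,onz(s,p,.066).round(4),onz(s,p,.059).round(4))
im=cv2.resize(c["image"][200:305,225:460],None,fx=3.4,fy=3.4,interpolation=cv2.INTER_CUBIC)
cv2.imwrite("pics/crop1.png",im)
E
```

```text
side [353.2 152.1] 12 [ 0.4406 -0.1573  0.066 ] [ 0.4406 -0.1658  0.059 ]
side [358.7 152.8] 39 [ 0.4263 -0.1575  0.066 ] [ 0.4262 -0.166   0.059 ]
side [323. 158.] 31 [ 0.5155 -0.1164  0.066 ] [ 0.516  -0.1245  0.059 ]
side [353.6 164.2] 37 [ 0.4352 -0.1093  0.066 ] [ 0.4351 -0.1174  0.059 ]
side [316.5 172.8] 32 [ 0.5236 -0.0564  0.066 ] [ 0.5243 -0.064   0.059 ]
side [348.4 177.6] 40 [ 0.4429 -0.056   0.066 ] [ 0.4429 -0.0636  0.059 ]
side [343.2 192.2] 47 [ 0.45   -0.0016  0.066 ] [ 0.4501 -0.0088  0.059 ]
side [337.5 207.5] 54 [0.4576 0.0523 0.066 ] [0.4577 0.0455 0.059 ]
```

View pics/crop1.png

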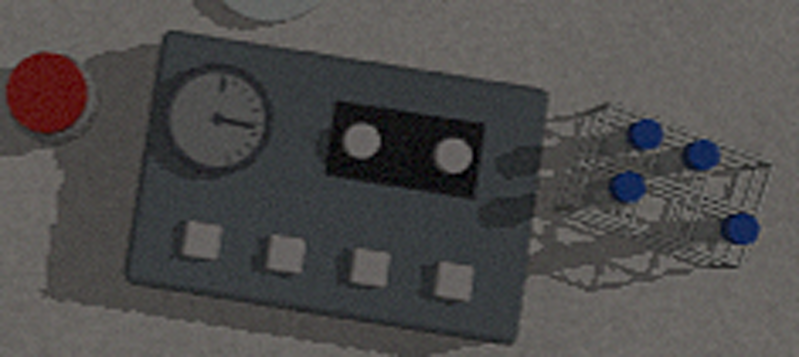

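The crop shows the needle pointing right, about 1.6 rad from zero. The reset keys are clear of everything, and the rack tubes begin just past the counter's right edge. I'll rerun the top measurement with a lower threshold.

```bash
python3 - <<'E'
from h import *
from rig import imaging,status
c=imaging.capture("top")
P={}
for z,roi,nm,th in((.066,(322,231,368,257),'reset',85),(.059,(272,262,372,292),'count',90)):
    for p,a in blobs(c,roi,th,25,200): 
        q=onz(c,p,z);P.setdefault(nm,[]).append(q);print(nm,p.round(1),a,q.round(4))
L={'reset':[(30,-10),(30,-70)],'count':[(-50,82.5),(-50,27.5),(-50,-27.5),(-50,-82.5)]}
A=[];B=[]
for k in P:
    a=sorted(P[k],key=lambda q:-q[1])
    assert len(a)==len(L[k])
    A+=[l for l in L[k]];B+=[q[:2] for q in a]
A=np.array(A)/1e3;B=np.array(B)
a0,b0=A.mean(0),B.mean(0)
U,S,V=np.linalg.svd((A-a0).T@(B-b0));Rm=(U@V).T
yaw=np.arctan2(Rm[1,0],Rm[0,0]);t=b0-Rm@a0
print('yaw',np.degrees(yaw),'t',t,'res',(B-(A@Rm.T+t)).round(4).tolist())
print('mid',Rm@[.03,-.04]+t)
h=cv2.cvtColor(c["image"],cv2.COLOR_BGR2HSV)
print('blue depth-based caps',[ (x.round(1),onz(c,x,.112).round(3)) for x in cv2.connectedComponentsWithStats(cv2.inRange(h,(105,150,40),(130,255,255))[200:300,380:470])[3][1:]+[380,200]])
s=status.read_state();q=s["tcp_rot"];M=R.from_quat(q,scalar_first=True).as_matrix();print(M.round(3))
E
```

```text
reset [331.2 240.9] 73 [ 0.5218 -0.0575  0.066 ]
reset [358.2 245.3] 76 [ 0.5133 -0.1169  0.066 ]
count [284.2 270.2] 85 [0.4554 0.045  0.059 ]
count [308.6 274.2] 87 [ 0.4479 -0.009   0.059 ]
count [333.6 278.1] 85 [ 0.4406 -0.0639  0.059 ]
count [358.5 282.2] 85 [ 0.4329 -0.1184  0.059 ]
yaw -7.938979644656391 t [ 0.49360723 -0.04347451] res [[-0.0002, -0.0], [-0.0003, 0.0], [-0.0001, -0.0001], [0.0001, 0.0004], [0.0003, -0.0001], [0.0002, -0.0001]]
mid [ 0.51779497 -0.08723469]
blue depth-based caps [(array([414.4, 239. ]), array([ 0.526, -0.228,  0.112])), (array([431.2, 245.1]), array([ 0.514, -0.263,  0.112])), (array([409.3, 254.5]), array([ 0.493, -0.217,  0.112])), (array([442.8, 266.8]), array([ 0.469, -0.286,  0.112]))]
[[-0.     0.304  0.953]
 [-0.001  0.953 -0.304]
 [-1.    -0.001  0.   ]]
```

Both views agree on the key midpoint to about 2 mm: (0.5187, -0.087), yaw -7.9°. Next I move above it with the fingers half open.

```bash
python3 -m pendant '0 0 0 -5 -0.08; 0 0 0 -4.75 -0.08; 0 -35 40 0 -0.08; 0 -35 40 0 -0.08; 0 -35 40 0 -0.08; 0 -35 40 0 -0.08; 0 -35 40 0 -0.08; 0 -35 40 0 -0.08; 0 -35 40 0 -0.08' 20
```

```text
t: 1.38
position: [0.442, 0.3365, 0.2314]
tcp_rot: [0.705, 0.049, 0.705, -0.049]
ft_force: [0.8, 0.2, -0.4]
width: 0.046
```

```bash
python3 -m pendant '0 -50 16 0 -0.08; 0 -50 16 0 -0.08; 0 -50 16 0 -0.08; 0 -50 16 0 -0.08; 0 -50 16 0 -0.08; 0 -50 16 0 -0.08; 0 -50 16 0 -0.08; 0 -50 16 0 -0.08; 0 0 0 0 -0.08; 0 0 0 0 -0.08'
cat > m.py <<'E'
from h import *
from rig import status
s=status.read_state();M=R.from_quat(s["tcp_rot"],scalar_first=True).as_matrix()
d=np.array([.5187,-.0868,.09])-s["position"]
print("t",s["t"],"pos",s["position"].round(4),"w",s["width"],"F",s["ft_force"].round(1),"T",s["torque"].round(2));print("shift mm",(M.T@d*1e3).round(1),"tool y ang",np.degrees(np.arctan2(M[1,1],M[0,1]))-90,"xaxis",M[:,0].round(3))
E
python3 m.py
```

```text
t: 2.62
position: [0.5124, -0.0752, 0.2312]
tcp_rot: [0.705, 0.049, 0.706, -0.049]
ft_force: [0.1, 0.0, 0.3]
width: 0.0461
t 2.625 pos [ 0.5124 -0.0752  0.2312] w 0.04609540058234986 F [0.1 0.  0.3] T [ 0.03 -0.02  0.  ]
shift mm [141.1 -10.7   7.9] tool y ang -7.929138665964331 xaxis [-0.     0.001 -1.   ]
```

```bash
python3 -m pendant '30 -10.7 7.9 0 -0.08; 40 0 0 0 -0.08; 40 0 0 0 -0.08; 15 0 0 0 -0.08; 0 0 0 0 -0.08; 0 0 0 0 -0.08'
python3 m.py; python3 - <<'E'
from h import *
from rig import imaging
for n in("wrist","side"):
    c=imaging.capture(n);im=c["image"]
    if n=="side": im=cv2.resize(im[90:240,250:400],None,fx=4,fy=4)
    cv2.imwrite(f"pics/{n}1.png",im)
c=imaging.capture("wrist")
for p,a in blobs(c,(0,0,560,420),110,150,20000): print(p.round(1),a,onz(c,p,.066).round(4),onz(c,p,.059).round(4))
E
```

```text
t: 3.38
position: [0.5201, -0.0874, 0.1077]
tcp_rot: [0.706, 0.049, 0.705, -0.049]
ft_force: [0.2, -0.3, 1.0]
width: 0.0463
t 3.375 pos [ 0.5201 -0.0874  0.1077] w 0.046295965978019486 F [ 0.2 -0.3  1. ] T [ 0.03 -0.04  0.03]
shift mm [17.7  0.4 -1.5] tool y ang -7.91279018778431 xaxis [ 0.002 -0.    -1.   ]
[456.7 227.8] 5094 [0.5292 0.0312 0.066 ] [0.5324 0.0353 0.059 ]
[321.4 233.8] 949 [ 0.5212 -0.0583  0.066 ] [ 0.5242 -0.0576  0.059 ]
[234.3 234.7] 884 [ 0.5138 -0.1167  0.066 ] [ 0.5165 -0.1182  0.059 ]
[278.6 311.7] 8874 [ 0.5786 -0.0954  0.066 ] [ 0.5837 -0.0961  0.059 ]
[158.4 394.6] 1530 [ 0.6437 -0.2035  0.066 ] [ 0.6513 -0.2083  0.059 ]
[399.  394.4] 1544 [ 0.6702 -0.009   0.066 ] [ 0.6788 -0.0064  0.059 ]
```

View pics/wrist1.png

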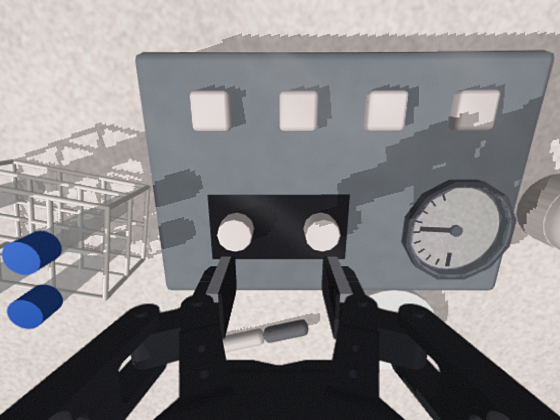

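View pics/side1.png

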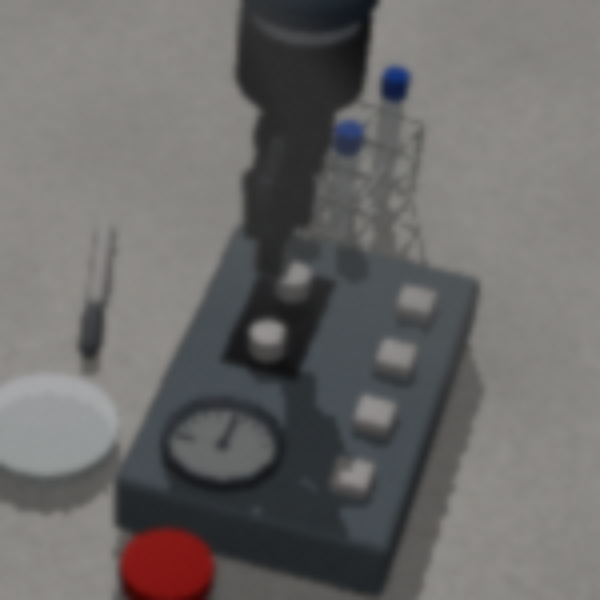

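The wrist view shows the two white reset keys at (234,235) and (321,234), with the fingertips just over them at about (222,262) and (335,262). The needle is near 1.5 rad. The side view shows the fingers above the keys and clear of the rack. I want a closer look at the finger spacing.

```bash
python3 - <<'E'
from h import *
from rig import imaging
c=imaging.capture("wrist")
cv2.imwrite("pics/w2.png",cv2.resize(cv2.convertScaleAbs(c["image"][210:330,190:370],alpha=1.5,beta=20),None,fx=4.4,fy=4.4,interpolation=cv2.INTER_CUBIC))
for z in(.108,.112,.116):
    for u in(205,219,233,328,343,357): print(z,u,onz(c,(u,258),z)[:2].round(4))
from rig import status
p=status.read_state()["position"]
def proj(p): return cv2.projectPoints(np.array([p]),c["rvec"],c["tvec"],np.array([[(f:=210/np.tan(np.radians(c["vertical_fov"]/2))),0,c["cx"]],[0,f,c["cy"]],[0,0,1]]),np.array([c["k1"],0,0,0]))[0].ravel()
print("tcp px",proj(p),[ (proj(p+[np.sin(.1386)*s,np.cos(.1386)*s,.004])).round(0) for s in(-.0375,-.023,.023,.0375)])
E
```

```text
0.108 205 [ 0.5085 -0.1254]
0.108 219 [ 0.5095 -0.118 ]
0.108 233 [ 0.5105 -0.1106]
0.108 328 [ 0.5175 -0.0603]
0.108 343 [ 0.5186 -0.0524]
0.108 357 [ 0.5196 -0.045 ]
0.112 205 [ 0.5066 -0.124 ]
0.112 219 [ 0.5076 -0.1168]
0.112 233 [ 0.5086 -0.1097]
0.112 328 [ 0.5154 -0.0608]
0.112 343 [ 0.5164 -0.0531]
0.112 357 [ 0.5174 -0.0459]
0.116 205 [ 0.5048 -0.1227]
0.116 219 [ 0.5058 -0.1157]
0.116 233 [ 0.5067 -0.1087]
0.116 328 [ 0.5133 -0.0613]
0.116 343 [ 0.5143 -0.0538]
0.116 357 [ 0.5153 -0.0468]
tcp px [277.88910059 267.16347306] [array([207., 271.]), array([234., 271.]), array([321., 271.]), array([349., 271.])]
```

View pics/w2.png

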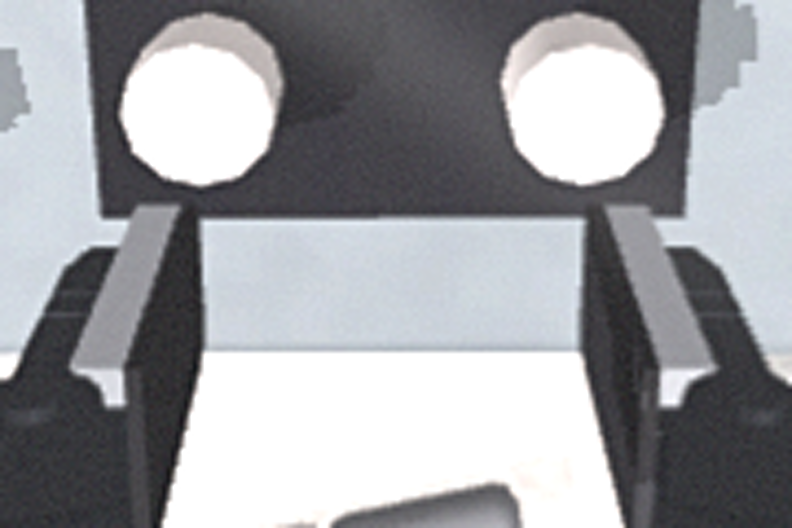

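The tips are thin pads about 6 mm thick, so an opening near 53 mm centres them on the keys. I'll widen, correct x by -2 mm and descend to just above the keys.

```bash
python3 -m pendant '0 0 -2 0 -0.26; 12 0 0 0 -0.26; 12 0 0 0 -0.26; 10 0 0 0 -0.26; 0 0 0 0 -0.26; 0 0 0 0 -0.26'; python3 m.py; python3 - <<'E'
from h import *
from rig import imaging
c=imaging.capture("wrist")
a=cv2.convertScaleAbs(c["image"][190:330,180:380],alpha=1.3,beta=10)
s=imaging.capture("side")["image"][130:200,280:360]
cv2.imwrite("pics/w3.png",np.hstack([cv2.resize(a,(500,350)),cv2.resize(s,(300,350)) ]))
E
```

```text
t: 4.32
position: [0.517, -0.0874, 0.0723]
tcp_rot: [0.705, 0.049, 0.705, -0.049]
ft_force: [-0.2, 0.2, -0.3]
width: 0.0537
t 4.325 pos [ 0.517  -0.0874  0.0723] w 0.05366264573667587 F [-0.2  0.2 -0.3] T [-0.01  0.   -0.01]
shift mm [-17.7   0.8   1.6] tool y ang -7.945071959989193 xaxis [-0. -0. -1.]
```

View pics/w3.png

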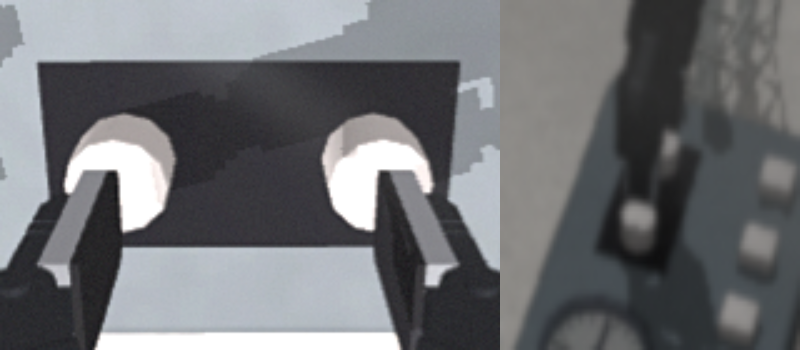

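Both pads sit symmetrically over the two keys, with nothing between them. Now I feel for contact.

```bash
python3 -m pendant '4 0 0.8 0 -0.26; 3 0 0 0 -0.26; 0 0 0 0 -0.26'; python3 m.py
```

```text
t: 4.8
position: [0.5174, -0.0874, 0.065]
tcp_rot: [0.705, 0.049, 0.706, -0.049]
ft_force: [-0.2, 0.1, 0.3]
width: 0.0539
t 4.8 pos [ 0.5174 -0.0874  0.065 ] w 0.05394574688550226 F [-0.2  0.1  0.3] T [ 0.01  0.07 -0.  ]
shift mm [-25.    0.8   1.1] tool y ang -7.940206010165312 xaxis [-0.001  0.    -1.   ]
```

```bash
python3 -m pendant '3 0 0 0 -0.26; 0 0 0 0 -0.26'; python3 m.py|head -1;  python3 -m pendant '2 0 0 0 -0.26; 0 0 0 0 -0.26'; python3 m.py | head -1
```

```text
t: 5.05
position: [0.5179, -0.0875, 0.0624]
tcp_rot: [0.706, 0.049, 0.705, -0.049]
ft_force: [-1.2, 0.3, 2.6]
width: 0.0538
t 5.05 pos [ 0.5179 -0.0875  0.0624] w 0.05383320327787547 F [-1.2  0.3  2.6] T [0.03 0.07 0.03]
t: 5.3
position: [0.5179, -0.0875, 0.0606]
tcp_rot: [0.706, 0.049, 0.705, -0.049]
ft_force: [-0.8, -0.5, 6.0]
width: 0.0537
t 5.3 pos [ 0.5179 -0.0875  0.0606] w 0.053650921293768326 F [-0.8 -0.5  6. ] T [ 0.05  0.27 -0.02]
```

Contact is balanced (about 6 N total). I'll press on to the stop.

```bash
python3 -m pendant '3 0 0 0 -0.26; 2.5 0 0 0 -0.26; 0 0 0 0 -0.26'; python3 m.py|head -1;  python3 -m pendant '1.5 0 0 0 -0.26; 0 0 0 0 -0.26'; python3 m.py | head -1
```

```text
t: 5.68
position: [0.5179, -0.0875, 0.0562]
tcp_rot: [0.706, 0.049, 0.705, -0.049]
ft_force: [-5.2, 1.2, 19.5]
width: 0.054
t 5.675 pos [ 0.5179 -0.0875  0.0562] w 0.05397250023727888 F [-5.2  1.2 19.5] T [0.2  1.13 0.01]
t: 5.92
position: [0.518, -0.0875, 0.056]
tcp_rot: [0.706, 0.049, 0.705, -0.049]
ft_force: [-10.9, 2.4, 35.0]
width: 0.0536
t 5.925 pos [ 0.518  -0.0875  0.056 ] w 0.05362794766311163 F [-10.9   2.4  35. ] T [0.39 2.22 0.04]
```

Hard stop reached on both keys: 35 N total, and the moment puts the force centre about 3 mm from the midpoint. I'll ease off a little and hold.

```bash
python3 -m pendant '-0.8 0 0 0 -0.26; 0 0 0 0 -0.26; 0 0 0 0 -0.26; 0 0 0 0 -0.26; 0 0 0 0 -0.26; 0 0 0 0 -0.26; 0 0 0 0 -0.26; 0 0 0 0 -0.26; 0 0 0 0 -0.26; 0 0 0 0 -0.26'; python3 -m pendant '0 0 0 0 -0.26; 0 0 0 0 -0.26; 0 0 0 0 -0.26; 0 0 0 0 -0.26; 0 0 0 0 -0.26; 0 0 0 0 -0.26; 0 0 0 0 -0.26; 0 0 0 0 -0.26; 0 0 0 0 -0.26; 0 0 0 0 -0.26';python3 m.py|head -1; python3 - <<'E'
from h import *
from rig import imaging
c=imaging.capture("wrist")
a=c["image"]
s=imaging.capture("side")["image"][150:230,270:350]
cv2.imwrite("pics/w4.png",np.hstack([cv2.resize(a,(480,360)),cv2.resize(s,(320,360)) ]))
E
```

```text
t: 7.18
position: [0.518, -0.0875, 0.0561]
tcp_rot: [0.706, 0.049, 0.705, -0.049]
ft_force: [-7.0, 2.3, 26.8]
width: 0.0538
t: 8.43
position: [0.518, -0.0875, 0.0561]
tcp_rot: [0.706, 0.049, 0.705, -0.049]
ft_force: [-6.8, 1.4, 26.8]
width: 0.0541
t 8.425 pos [ 0.518  -0.0875  0.0561] w 0.054092378091351576 F [-6.8  1.4 26.8] T [0.25 1.63 0.  ]
```

View pics/w4.png

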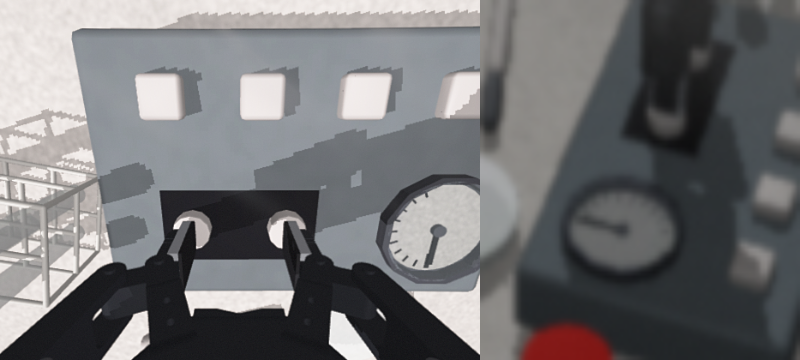

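The needle now points at the long zero mark (wrist view, about (432,265)) and both keys are sunk. I'll hold a bit longer for the damped tail, then measure the needle in a close crop before letting go.

```bash
python3 -m pendant '0 0 0 0 -0.26; 0 0 0 0 -0.26; 0 0 0 0 -0.26; 0 0 0 0 -0.26; 0 0 0 0 -0.26; 0 0 0 0 -0.26; 0 0 0 0 -0.26; 0 0 0 0 -0.26; 0 0 0 0 -0.26; 0 0 0 0 -0.26'; python3 -m pendant '0 0 0 0 -0.26; 0 0 0 0 -0.26; 0 0 0 0 -0.26; 0 0 0 0 -0.26; 0 0 0 0 -0.26; 0 0 0 0 -0.26; 0 0 0 0 -0.26; 0 0 0 0 -0.26';python3 - <<'E'
from h import *
from rig import imaging
c=imaging.capture("wrist")
cv2.imwrite("pics/w5.png",cv2.resize(c["image"][190:340,430:560],None,fx=4,fy=4,interpolation=cv2.INTER_CUBIC))
E
```

```text
t: 9.78
position: [0.518, -0.0875, 0.0561]
tcp_rot: [0.706, 0.049, 0.705, -0.049]
ft_force: [-7.5, 1.6, 27.3]
width: 0.0539
t: 10.78
position: [0.5179, -0.0875, 0.0561]
tcp_rot: [0.706, 0.049, 0.705, -0.049]
ft_force: [-7.9, 0.9, 25.7]
width: 0.0541
```

View pics/w5.png

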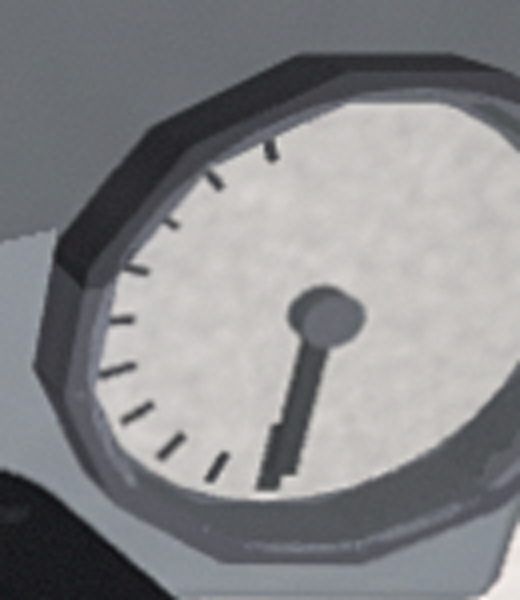

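The needle lies parallel to the zero mark to within about 2°. The small offset beside it is parallax, because the needle sits above the dial face. Now I release straight up.

```bash
python3 -m pendant '-3 0 0 0 -0.26; -4 0 0 0 -0.26; -6 0 0 0 -0.26; -15 0 0 0 -0.26; -30 0 0 0 -0.26; -40 0 0 0 -0.26; -40 0 0 0 -0.26; -40 0 0 0 -0.26; 0 0 0 0 -0.26'; python3 -m pendant '0 50 -16 0 -0.26; 0 50 -16 0 -0.26; 0 50 -16 0 -0.26; 0 50 -16 0 -0.26; 0 50 -16 0 -0.26; 0 50 -16 0 -0.26; 0 0 0 0 -0.26; 0 0 0 0 -0.26'
python3 - <<'E'
from h import *
from rig import imaging
c=imaging.capture("top")
for z,roi,th in((.066,(322,231,368,257),85),(.059,(272,262,372,292),90)):
    for p,a in blobs(c,roi,th,25,200): print(p.round(1),a,onz(c,p,z).round(4))
s=imaging.capture("side")
for p,a in blobs(s,(305,150,362,218),105,12,300): print('side',p.round(1),a)
t=cv2.resize(c["image"][180:300,225:460],(800,408),interpolation=cv2.INTER_CUBIC)
cv2.imwrite("pics/end.png",cv2.convertScaleAbs(t,alpha=1.4))
E
```

```text
t: 11.95
position: [0.5198, -0.0879, 0.2359]
tcp_rot: [0.708, 0.049, 0.703, -0.049]
ft_force: [-0.4, -0.4, -1.4]
width: 0.0541
t: 12.95
position: [0.4637, 0.2221, 0.2316]
tcp_rot: [0.705, 0.049, 0.706, -0.049]
ft_force: [0.7, 0.4, 0.1]
width: 0.0536
[331.1 240.8] 81 [ 0.5219 -0.0572  0.066 ]
[358.  245.3] 81 [ 0.5133 -0.1163  0.066 ]
[284.2 270.2] 97 [0.4554 0.0449 0.059 ]
[308.9 274.2] 99 [ 0.4479 -0.0097  0.059 ]
[333.8 278.2] 98 [ 0.4404 -0.0643  0.059 ]
[358.4 282.1] 97 [ 0.4331 -0.1183  0.059 ]
side [316.4 172.8] 39
side [350.4 178.3] 30
side [345.2 192.4] 30
side [308.9 201.3] 51
side [339.2 207.9] 41
```

View pics/end.png

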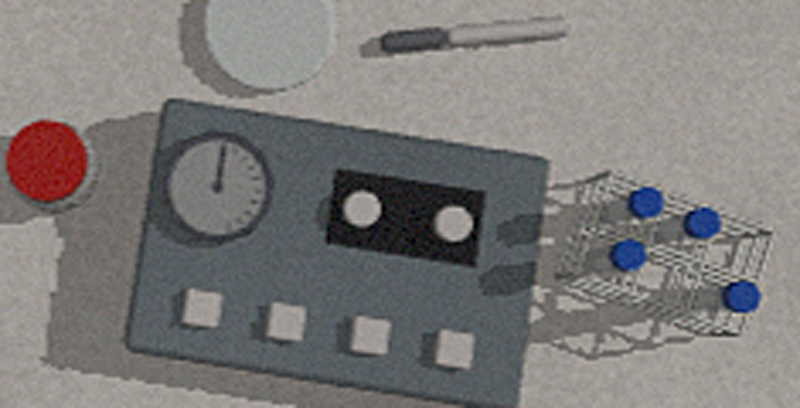

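The needle is on the zero mark at the dial's back edge, the keys are back at their starting pixels, and nothing has moved.

```bash
python3 -c "
from rig import arm; print(arm.sign_off())"
```

```text
the job is handed in; nothing more can be done
None
```

The counter is zeroed and the job is handed in. I pressed both reset keys together, one fingertip on each, and held them against their stops for about 5 s at about 26 N in total (35 N at the peak). I then lifted straight up and moved clear at about t = 13 s.

**Needle:** it was on the zero mark in the wrist view before release, within about 2°, the small offset being parallax. It was still there in the final top view.

**Positions:** the reset and count keys were within about 0.7 mm of where they started in the top view, so the counter did not shift. The jar, rack, dish and marker look untouched.

**Contact:** the wrist force was back near zero after I moved away.

**Not fully confirmed:**
- The final side-view check picked up reset key A at its starting pixel, but missed key B and one count key under the changed lighting. That key B came up rests on the top view alone, which hardly shows key height.
- That both keys went fully down together comes from the hard stop and the evenly balanced force. I had no direct reading of key travel.

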